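Push the masking plug out of the painted drum

ROBOT

A 7-joint arm with a two-finger parallel gripper is mounted at the origin on the work surface. World frame = base frame: x ahead of the robot, y to its left, z up, the work surface at z = 0. Lengths are in m, angles in rad, forces in N, time in s.
With the tool pointing down it reaches from about 0.4 to 0.85 m from the base axis. Payload 4.5 kg.
Tool frame: the origin (TCP) lies between the finger pads; the fingertips stand 11 mm ahead of it and the grasp point (between the pads) lies 8 mm behind it (r.nose_length is the distance from the TCP to the fingertips, in m); z points along the fingers, y is the line along which they close (so a half turn about z gives the same grasp; the last joint's range is limited). The gripper opens to 88 mm and grips with 3 to 60 N. Pads are 18 mm wide; open, the fingers measure 123 mm over their backs; the gripper's body (75 mm by 187 mm) begins 45 mm behind the grasp point.
Start: joints at [-1.081, 0.689, -0.195, 1.565, 0.157, 0.902, -0.215], TCP at [0.275, 0.561, 0.211] pointing down, gripper open.
Joint ranges: [-3.01, 3.01], [-0.46, 2.08], [-1.47, 1.51], [0.13, 2.56], [-1, 4.14], [0.04, 2.09], [-2.66, 2.66]. Speed limits (rad/s): [2.57, 2.57, 3.14, 3.14, 3.14, 3.14, 3.14].

INTERFACE

Orientations are given as a unit quaternion [x, y, z, w].
In Python, from plant import get_state, snapshot, camera_model, r gives the robot as it stands.
- The arm moves only by the shell command python3 -m inch 'ROWS' [FORCE]. ROWS is text: rows parted by semicolons, each of 7 numbers parted by spaces: the opening, from -1 (shut) to 1 (fully open), then the shift along the tool's x, y, z in m, then the turn, a rotation vector about the tool's x, y, z in rad. A call has 1 to 20 rows; each row shifts and turns the commanded pose from where the row before left it, along the tool's axes as they then stand; what a row does not reach is not made up. A row lasts 1/12 s, in which the tool goes at most 41.7 mm and 7.16 degrees, less where a joint would pass 70% of its speed; a pose out of reach is approached as far as the arm can. A call is refused whole if a number of a shift passes 0.0417 or a number of a turn 0.125, either way. A call with a gripper value outside its range is refused whole. The fingers move at their own pace and stop on an object; FORCE is the grip in N (left out, the last holds). Time passes only in rows, so rows that do not move let the fingers close. It gives the time, the measured TCP pose, the force, the opening and the grip force at its end, in the units of the state.
- get_state(): the state, without advancing time (a new reading comes with each control period).
- snapshot(name): name is "scene" or "top"; returns (picture, depth): 384x512x3 uint8, red, green, blue; 384x512 float32, m along the optical axis (not along the pixel's ray), 0 where there is no reading.
- camera_model(name): a dict with "intrinsics" (3x3 intrinsics, pixels), "dist" ([k1, k2, p1, p2, k3] as OpenCV has them; the pictures are not rectified), "view" (4x4, takes a point from world to camera coordinates). Camera axes: x right, y down, z forward; pixel columns grow to the right and rows downward; lengths in m; the calibration is good to about 2 mm. A picture is of the moment at which its call begins. camera_model takes no time and is no camera call.
- r.finish_job(): hands the job in; it is judged then, once.
The state is a dict: "clock": time; "q": joint angles; "qd": joint speeds; "joint_torque": joint torques, N m; "tool_pos": TCP position; "eef_rot": TCP orientation; "contact_force": force on the tool from outside, world axes, zero at the start; "moment": the same for the moment, N m; "opening": opening from 0.0 (shut) to 1.0 (fully open); "finger_force": force on a finger pad.
Only numpy, scipy, OpenCV 4.12 (cv2) and the standard library are available. Lean on these libraries where they do the work, as an engineer would, in place of code of your own. Each camera call takes 0.05 s, during which the arm holds its last target. There are 200 camera calls.

TASK

The paint on the red drum is dry. Take the green-handled steel drift from the tool block and push it straight down through the red drum's bore, so that the yellow masking plug drops out below into the catch tray, and go on until the drift's collar sits on the drum; then let go and leave the drift standing there. Leave the plug in the bare wooden drum where it is.

Things in the scene. Friction and masses are not known exactly. Their poses are not given: they have to be found in the camera images.
- drift_grip (a point): Mid-handle of the drift, loose in a tool block (85 mm high, holes 60 mm apart) beside a brush and a stamp. Green handle, diameter 30, length 70 mm; below it a steel collar, diameter 56, thickness 8 mm, underside 43 mm below this point, resting on the block; below that a rod, diameter 16 mm, tip 118 mm below this point. 0.25 kg. z up; at the start y runs along the row of holes, x across it.
- red_bore (a point): Centre of the upper mouth of the red drum's bore. The drum (red, white rims, diameter 103, height 45 mm) is fixed on a plywood jig, its flat top level with this point, 140 mm above the table. The upright bore, diameter 36 mm, goes right through. Below: a white catch tray, 116 x 74 mm, floor 131 mm below this point. z up, x through the jig's open sides. A like jig holds a bare drum.
- red_plug_mid (a point): Centre of the loose yellow plug in the red drum: diameter 33, height 38 mm, underside level with the drum's underside, top 7 mm below the bore's mouth. Two stiff hinged steel tabs under it carry it; they fold down under a push of 5 to 10 N and stay down. After being pushed some 15 mm or more it falls, and ends standing or lying in the tray.
- raw_plug_mid (a point): Centre of the like yellow plug (diameter 33, height 38 mm) in the bare wooden drum. It stays there.
Not all that is in view belongs to the job. What is shaped like the part that bears drift_grip but blue or purple is not meant.

How it is judged:
On the way:
1. the drift's rod is in the red drum's bore, on top of the plug, which is still inside (horizontal distance between drift_grip and red_bore below 0.02 m and z of drift_grip in the frame of red_bore below 0.114 m and angle between drift_grip's own z axis and vertical below 0.25 rad and z of red_plug_mid in the frame of red_bore above -0.07 m), for 0.05 s.
At the end, for the whole second after the job is handed in: The red drum's plug lies in the catch tray below it (within 60 mm of the bore's axis, its centre at least 95 mm below the bore's mouth); the drift stands in the red drum's bore, released, upright within 10 degrees, its handle within 15 mm of the bore's axis, its collar down on the drum within 7 mm (horizontal distance between red_plug_mid and red_bore below 0.06 m and z of red_plug_mid in the frame of red_bore below -0.095 m and horizontal distance between drift_grip and red_bore below 0.015 m and z of drift_grip in the frame of red_bore between 0.035 and 0.05 m and angle between drift_grip's own z axis and vertical below 0.18 rad); the robot touches nothing.
It fails at once if the plug in the bare wooden drum is moved by more than 8 mm (distance of raw_plug_mid from where it was at the start of the episode above 0.008 m).
It also fails if it takes over 43 s, if anything falls off the work surface, if the arm or the gripper's body presses on something with over 40 N, if the wrist force passes 120 N, or if a joint passes its speed limit or range.

## Working session

There is one attempt and no reset: what is moved stays moved. The work goes in short steps, Python scripts to look and compute and a shell command to move; the robot and the scene stay as the last step left them, time stands still between calls to the robot, and variables do not carry over. Pictures are saved under pics/ and viewed, at most 10 in all, crops included, and the job is handed in when it is done.

```bash
mkdir -p pics
cat > h.py <<'E'
import numpy as np,cv2
from plant import get_state,snapshot,camera_model,r
def world(name,d):
    c=camera_model(name);K=np.array(c["intrinsics"]);D=np.array(c["dist"]);V=np.array(c["view"])
    v,u=np.mgrid[:384,:512];p=cv2.undistortPoints(np.stack([u,v],-1).reshape(-1,1,2).astype(float),K,D).reshape(384,512,2)
    P=np.dstack([p*d[...,None],d]);return (P-V[:3,3])@V[:3,:3]
E
python3 - <<'E'
from h import *
for n in("scene","top"):
    p,d=snapshot(n);np.savez(n,p=p,W=world(n,d),d=d);cv2.imwrite(f"pics/{n}0.png",p[...,::-1])
s=get_state();print(s["clock"],s["tool_pos"],s["eef_rot"],s["opening"])
E
```

```text
0.1 [0.27485685 0.56064031 0.21011454] [ 2.25898048e-01  9.74150610e-01 -8.01531833e-04 -1.39844539e-04] 1.0010627432959742
```

View pics/scene0.png

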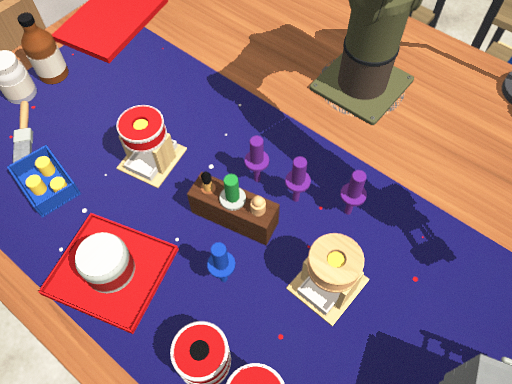

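View pics/top0.png

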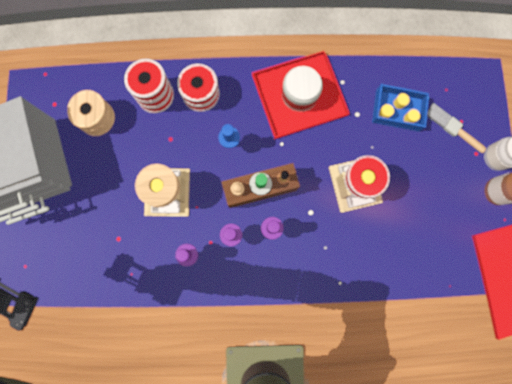

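The scene view shows the green handle at (232,187) and the red drum at (141,125). In the top view they are at (261,180) and (368,177), with the bare drum at (157,186). I'll measure these next.

Run:
```python
from h import *
for n,cg,cr in(("scene",(232,187),(141,125)),("top",(261,180),(368,177))):
    f=np.load(n+".npz");p=f["p"];W=f["W"];hsv=cv2.cvtColor(p,cv2.COLOR_RGB2HSV);H,S,V=cv2.split(hsv);ok=f["d"]>0
    v,u=np.mgrid[:384,:512]
    def st(t,m):
        q=W[m];print(n,t,len(q),q.mean(0).round(4),np.median(q,0).round(4),q.min(0).round(4),q.max(0).round(4));return q
    near=lambda c,R:(abs(u-c[0])<R)&(abs(v-c[1])<R)&ok
    g=near(cg,25)&(H>45)&(H<85)&(S>90)
    q=st("green",g); zt=np.percentile(q[:,2],95);st("gtop",g&(W[...,2]>zt-.004))
    m=near(cr,32)&((H<8)|(H>172))&(S>120)&(abs(W[...,2]-.14)<.006);q=st("redtop",m)
    c,R=cv2.minEnclosingCircle((q[:,:2]*1000).astype(np.float32));print("circ",c,R)
    m=near(cr,40)&(abs(W[...,2]-.14)<.006);q=st("top all",m);print(cv2.minEnclosingCircle((q[:,:2]*1000).astype(np.float32)))
    st("yellow",near(cr,14)&(H>20)&(H<35)&(S>120))
    # block top
    b=near(cg,50)&(abs(W[...,2]-.085)<.006);q=st("block",b);print(cv2.minAreaRect((q[:,:2]*1000).astype(np.float32)))
```

```text
scene green 360 [0.5278 0.0035 0.1409] [0.5312 0.0068 0.1513] [ 0.4343 -0.0905 -0.0027] [0.5405 0.0167 0.1672]
scene gtop 139 [0.5265 0.0021 0.1634] [0.5264 0.0021 0.1634] [ 0.5117 -0.0123  0.161 ] [0.5391 0.0149 0.1672]
scene redtop 976 [ 0.5295 -0.2636  0.1411] [ 0.5292 -0.2654  0.1412] [ 0.4815 -0.3109  0.1341] [ 0.5756 -0.2168  0.1454]
circ (529.0355834960938, -263.3100891113281) 48.70920944213867
scene top all 1368 [ 0.5301 -0.262   0.1406] [ 0.53   -0.2618  0.1409] [ 0.4761 -0.3169  0.134 ] [ 0.581  -0.2111  0.1454]
((527.4569091796875, -264.62237548828125), 53.602691650390625)
scene yellow 33 [ 0.5284 -0.2637  0.1357] [ 0.5272 -0.2623  0.1352] [ 0.5133 -0.282   0.1292] [ 0.5453 -0.245   0.1417]
scene block 1775 [0.5151 0.0036 0.0853] [ 0.5281 -0.0053  0.0853] [ 0.3863 -0.0976  0.0791] [0.5786 0.1007 0.091 ]
((472.7779541015625, -11.551582336425781), (174.58676147460938, 191.67770385742188), 13.462056159973145)
top green 118 [0.5201 0.0007 0.1595] [5.20e-01 3.00e-04 1.62e-01] [ 0.5088 -0.0119  0.1249] [0.5352 0.012  0.1676]
top gtop 66 [ 0.5221 -0.0006  0.1635] [ 0.5216 -0.0011  0.163 ] [ 0.5108 -0.0119  0.1615] [0.5347 0.012  0.1676]
top redtop 892 [ 0.5279 -0.2634  0.1398] [ 0.5286 -0.2641  0.1398] [ 0.4828 -0.3089  0.1342] [ 0.5736 -0.2172  0.1449]
circ (527.7446899414062, -263.8666687011719) 46.77150344848633
top top all 1224 [ 0.5271 -0.2623  0.1396] [ 0.5268 -0.2619  0.1397] [ 0.4766 -0.3143  0.134 ] [ 0.578  -0.212   0.1452]
((528.8201293945312, -263.07403564453125), 52.43446350097656)
top yellow 139 [ 0.5281 -0.2641  0.1325] [ 0.5286 -0.2643  0.1325] [ 0.5106 -0.2807  0.1261] [ 0.5442 -0.2489  0.1391]
top block 1681 [0.5239 0.0086 0.0845] [0.5229 0.0166 0.0844] [ 0.4069 -0.0985  0.0791] [0.6648 0.1062 0.091 ]
((536.4306030273438, 2.59393310546875), (261.9657897949219, 200.99073791503906), 1.6090726852416992)
```

Run:
```python
from h import *
from scipy.spatial.transform import Rotation as R
f=np.load("top.npz");p=f["p"];W=f["W"];hsv=cv2.cvtColor(p,cv2.COLOR_RGB2HSV)
xy=np.hypot(W[...,0]-.524,W[...,1]-0)
m=(xy<.12)&(W[...,2]>.078)&(W[...,2]<.091)&(f["d"]>0);
n,l,s,c=cv2.connectedComponentsWithStats(m.astype(np.uint8));print(s[:,4])
q=W[l==1+np.argmax(s[1:,4])];print(cv2.minAreaRect((q[:,:2]*1000).astype(np.float32)))
for n in("top","scene"):
    f=np.load(n+".npz");W=f["W"];xy=np.hypot(W[...,0]-.524,W[...,1])
    m=(xy>.035)&(xy<.09)&(W[...,2]>.1);k,l,s,c=cv2.connectedComponentsWithStats(m.astype(np.uint8))
    for i in range(1,k):
        if s[i,4]>8:print(n,s[i,4],c[i],W[l==i].mean(0),W[l==i].max(0))
q=get_state();r0=R.from_quat(q["eef_rot"]);print(r0.as_matrix().round(3))
V=np.array(camera_model("top")["view"]);print(-V[:3,:3].T@V[:3,3])
```

```text
[195178      1      1   1284      1      1      3      1      1      1
      1      4      1      2      1      1      2      2    122]
((523.7241821289062, 0.4021759033203125), (64.81787872314453, 190.51853942871094), 13.392084121704102)
top 75 [284.02666667 175.21333333] [ 0.53500088 -0.05686797  0.13606795] [ 0.54788588 -0.04782124  0.15421968]
top 135 [236.97777778 188.23703704] [0.50791414 0.05851455 0.12202511] [0.52460307 0.07371421 0.1346761 ]
scene 155 [206.50322581 180.12903226] [ 0.54231607 -0.0526561   0.12948418] [ 0.54948303 -0.04669083  0.1525853 ]
scene 213 [257.85915493 204.60093897] [0.51617151 0.0636443  0.12049275] [0.52734687 0.07513846 0.13453114]
[[-0.898  0.44  -0.001]
 [ 0.44   0.898 -0.001]
 [-0.    -0.002 -1.   ]]
[0.36230507 0.02555941 1.17938058]
```

```bash
python3 -m inch '1 -.0277 -.0231 0 0 0 0;1 -.0277 -.0231 0 0 0 0;1 -.0277 -.0231 0 0 0 0;1 -.0277 -.0231 0 0 0 0;1 -.0277 -.0231 0 0 0 0;1 -.0277 -.0231 0 0 0 0;1 -.0277 -.0231 0 0 0 0;1 -.0277 -.0231 0 0 0 0;1 -.0277 -.0231 0 0 0 0;1 -.0277 -.0231 0 0 0 0;1 -.0277 -.0231 0 0 0 0;1 -.0277 -.0231 0 0 0 0;1 -.0277 -.0231 0 0 0 0;1 -.0277 -.0231 0 0 0 0;1 -.0277 -.0231 0 0 0 0;1 -.0277 -.0231 0 0 0 0;1 -.0277 -.0231 0 0 0 0;1 0 0 0 0 0 .11;1 0 0 0 0 0 .11;1 0 0 0 0 0 .11' 25; python3 -m inch '1 0 0 0 0 0 .11;1 0 0 0 0 0 .11;1 0 0 0 0 0 .11;1 0 0 0 0 0 .11;1 0 0 0 0 0 .115;1 0 0 0 0 0 0;1 0 0 0 0 0 0;1 0 0 0 0 0 0'
cat >> h.py <<'E'
from scipy.spatial.transform import Rotation as Rot
def go(t):
    s=get_state();M=Rot.from_quat(s["eef_rot"]).as_matrix()
    print("pos",np.round(s["tool_pos"],4),"F",np.round(s["contact_force"],1),"tool shift",(M.T@(np.array(t)-s["tool_pos"])).round(4));print(M.round(3));return M
E
python3 - <<'E'
from h import *
go([.5245,.0008,.120])
for n in("scene","top"):
    p,d=snapshot(n);np.savez(n+"1",p=p,W=world(n,d),d=d);cv2.imwrite(f"pics/{n}1.png",p[...,::-1])
E
```

```text
clock: 1.77
tool_pos: [0.525, 0.0001, 0.2104]
eef_rot: [0.387, 0.922, -0.0, -0.0]
contact_force: [0.9, 1.5, -0.3]
opening: 1.002
finger_force: 0.0
clock: 2.43
tool_pos: [0.5249, 0.0014, 0.2106]
eef_rot: [0.62, 0.785, -0.0, -0.0]
contact_force: [-0.3, 0.4, 0.1]
opening: 1.0
finger_force: 0.0
pos [0.5249 0.0014 0.2106] F [-0.3  0.4  0.1] tool shift [-0.0005 -0.0005  0.0906]
[[-0.231  0.973 -0.   ]
 [ 0.973  0.231  0.   ]
 [ 0.    -0.    -1.   ]]
```

View pics/scene1.png

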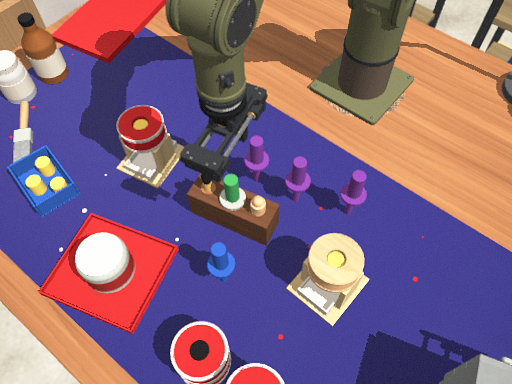

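Run:
```python
from h import *
s=get_state();M=Rot.from_quat(s["eef_rot"]).as_matrix();t=np.array(s["tool_pos"])
f=np.load("scene1.npz");p=f["p"].copy();
c=camera_model("scene");V=np.array(c["view"])
pts=np.array([t+M@[0,y,z] for z in(.011,-.053) for y in(-.05,0,.05)]+[[.5265,.002,.163],[.525,.001,.128]])
px=cv2.projectPoints(pts,cv2.Rodrigues(V[:3,:3])[0],V[:3,3],np.array(c["intrinsics"]),np.array(c["dist"]))[0].reshape(-1,2)
print(px.round())
im=p[60:220,150:310,::-1].copy()
im=cv2.resize(im,(640,640),interpolation=cv2.INTER_CUBIC)
for i,a in enumerate(px):cv2.circle(im,tuple(int(k) for k in (a-[150,60])*4),4,(255,255,0) if i<6 else (0,0,255),-1)
im=cv2.resize(im,(600,600));cv2.imwrite("pics/crop1.png",im)
W=f["W"];m=(np.hypot(W[...,0]-t[0],W[...,1]-t[1])<.12)&(W[...,2]>.19)&(W[...,2]<.26)
print(W[m].min(0),W[m].max(0))
```

```text
[[241. 151.]
 [230. 170.]
 [217. 190.]
 [240. 130.]
 [228. 150.]
 [214. 171.]
 [230. 181.]
 [232. 189.]]
[ 0.46746633 -0.01883325  0.24033798] [0.5839079  0.02515483 0.25983604]
```

View pics/crop1.png

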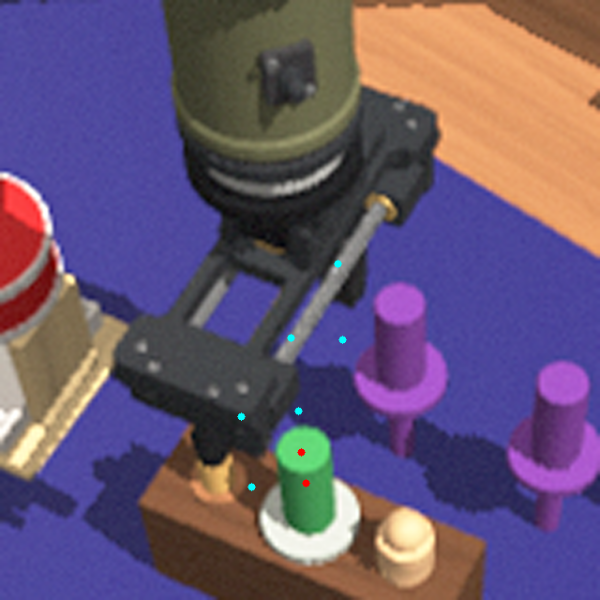

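Run:
```python
from h import *
f=np.load("scene1.npz");W=f["W"];p=f["p"]
s=get_state();M=Rot.from_quat(s["eef_rot"]).as_matrix();t=np.array(s["tool_pos"])
for cx,cy in [(150,350),(270,385),(200,370),(210,435),(210,450),(215,460),(260,435),(350,290),(345,270),(410,120),(300,440)]:
    u=150+cx/3.75;v=60+cy/3.75;u,v=int(round(u)),int(round(v));print((cx,cy),p[v,u],W[v,u].round(3),(M.T@(W[v,u]-t)).round(3))
f=np.load("top1.npz");W=f["W"];T=(W-t)@M
m=(abs(T[...,0])<.04)&(abs(T[...,1])<.1)&(T[...,2]<.02)&(T[...,2]>-.15)&(f["d"]>0)
print(m.sum(),T[m].min(0),T[m].max(0))
f=np.load("scene1.npz");T=(f["W"]-t)@M
m=(abs(T[...,0])<.045)&(abs(T[...,1])<.1)&(T[...,2]<.02)&(T[...,2]>-.09)&(f["d"]>0)
for a,b in((-.09,-.06),(-.06,-.03),(-.03,0),(0,.02)):
    k=m&(T[...,2]>=a)&(T[...,2]<b);print(a,b,k.sum(),np.percentile(T[k],[2,98],axis=0).round(3) if k.any() else '')
```

```text
(150, 350) [70 70 72] [0.609 0.002 0.347] [-0.019  0.082 -0.136]
(270, 385) [51 49 54] [0.59  0.053 0.344] [ 0.035  0.075 -0.133]
(200, 370) [69 72 74] [0.604 0.026 0.347] [ 0.006  0.083 -0.136]
(210, 435) [33 33 37] [ 0.542 -0.052  0.145] [-0.056  0.004  0.065]
(210, 450) [38 39 37] [ 0.546 -0.05   0.138] [-0.055  0.009  0.073]
(215, 460) [16 21 29] [ 0.545 -0.05   0.124] [-0.054  0.007  0.087]
(260, 435) [38 39 41] [0.601 0.054 0.321] [ 0.034  0.086 -0.11 ]
(350, 290) [36 34 36] [ 0.48  -0.     0.256] [ 0.009 -0.044 -0.046]
(345, 270) [119 118 116] [0.508 0.023 0.317] [ 0.025 -0.012 -0.107]
(410, 120) [130 127 125] [0.439 0.005 0.346] [ 0.024 -0.082 -0.136]
(300, 440) [ 99 216 119] [ 0.52  -0.005  0.162] [-0.005 -0.006  0.049]Traceback (most recent call last):
  File "<stdin>", line 8, in <module>
    return umr_minimum(a, axis, None, out, keepdims, initial, where)
ValueError: zero-size array to reduction operation minimum which has no identity
```

```bash
python3 -m inch '1 0 0 .03 0 0 0;1 0 0 .03 0 0 0;1 0 0 0 0 0 0;1 0 0 0 0 0 0'
python3 - <<'E'
from h import *
print(r.nose_length,[a for a in dir(r) if a[0]!='_'])
go([.5245,.0008,.120])
s=get_state();M=Rot.from_quat(s["eef_rot"]).as_matrix();t=np.array(s["tool_pos"])
p,d=snapshot("scene");W=world("scene",d);T=(W-t)@M
m=(abs(T[...,0])<.045)&(abs(T[...,1])<.1)&(abs(T[...,1])>.03)&(T[...,2]<.02)&(T[...,2]>-.09)&(d>0)
k=m&(T[...,1]<0)&(p.max(-1)<100);print(k.sum(),T[k].min(0),T[k].max(0));k=m&(T[...,1]>0)&(p.max(-1)<100);print(k.sum(),T[k].min(0),T[k].max(0))
im=cv2.resize(p[80:220,150:310,::-1],(800,700))[:600];cv2.imwrite("pics/c2.png",cv2.resize(p[85:225,150:310,::-1],(640,560),interpolation=cv2.INTER_CUBIC))
E
```

```text
clock: 2.87
tool_pos: [0.524, 0.0012, 0.1501]
eef_rot: [0.621, 0.784, -0.001, -0.001]
contact_force: [0.6, 0.5, 0.3]
opening: 1.0
finger_force: 0.0
0.011 ['Unreachable', 'finish_job', 'nose_length']
pos [0.524  0.0012 0.1501] F [0.6 0.5 0.3] tool shift [-0.0006  0.0005  0.0301]
[[-0.229  0.974 -0.003]
 [ 0.974  0.229  0.   ]
 [ 0.001 -0.003 -1.   ]]
68 [-0.00814753 -0.09995504 -0.08722299] [ 0.01165437 -0.04286794  0.01820823]Traceback (most recent call last):
  File "<stdin>", line 7, in <module>
    return umr_minimum(a, axis, None, out, keepdims, initial, where)
ValueError: zero-size array to reduction operation minimum which has no identity
```

Run:
```python
from h import *
p,d=snapshot("scene");np.savez("s2",p=p,d=d)
im=cv2.resize(p[85:225,150:310,::-1],(640,560),interpolation=cv2.INTER_CUBIC)
cv2.imwrite("pics/c2.png",im)
```

```text
(no output)
```

View pics/c2.png

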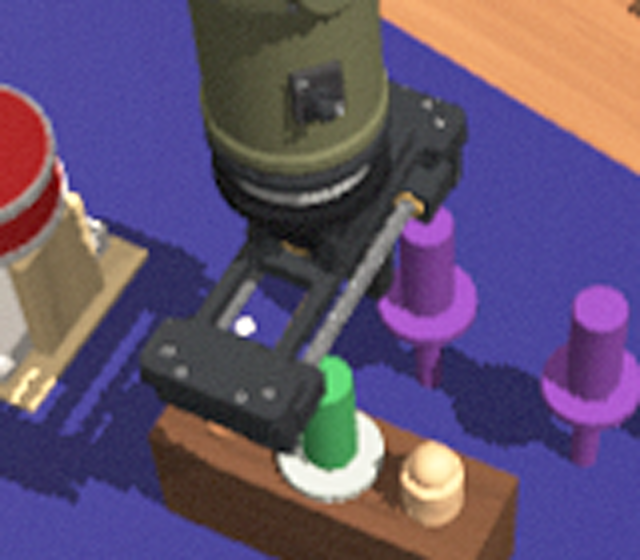

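The crop shows the gripper astride the green handle, centred across the row and clear of the brush and stamp. I'll go down and grip.

```bash
python3 -m inch '1 0 0 .015 0 0 0;1 0 0 .015 0 0 0;1 0 0 0 0 0 0;1 0 0 0 0 0 0'; python3 -m inch '-1 0 0 0 0 0 0;-1 0 0 0 0 0 0;-1 0 0 0 0 0 0;-1 0 0 0 0 0 0;-1 0 0 0 0 0 0;-1 0 0 0 0 0 0;-1 0 0 0 0 0 0;-1 0 0 0 0 0 0' 30
```

```text
clock: 3.3
tool_pos: [0.5256, 0.0013, 0.1218]
eef_rot: [0.621, 0.784, 0.0, 0.0]
contact_force: [-0.7, -0.6, 0.5]
opening: 1.003
finger_force: 0.0
clock: 3.97
tool_pos: [0.5251, 0.0014, 0.1208]
eef_rot: [0.621, 0.784, 0.0, -0.0]
contact_force: [-1.0, -0.0, -0.7]
opening: 0.418
finger_force: 0.0
```

```bash
python3 -m inch '-1 0 0 0 0 0 0;-1 0 0 0 0 0 0;-1 0 0 0 0 0 0;-1 0 0 0 0 0 0' 30
```

```text
clock: 4.3
tool_pos: [0.5249, 0.0013, 0.1208]
eef_rot: [0.621, 0.784, -0.0, -0.0]
contact_force: [-0.8, -0.1, -0.1]
opening: 0.329
finger_force: 30.0
```

```bash
python3 -m inch '-1 0 0 -.01 0 0 0;-1 0 0 -.02 0 0 0;-1 0 0 -.02 0 0 0;-1 0 0 -.02 0 0 0;-1 0 0 -.02 0 0 0;-1 0 0 -.02 0 0 0;-1 0 0 -.02 0 0 0;-1 0 0 -.02 0 0 0;-1 0 0 -.01 0 0 0;-1 0 0 0 0 0 0;-1 0 0 0 0 0 0'
python3 - <<'E'
from h import *
go([.5285,-.2635,.28])
E
```

```text
clock: 5.22
tool_pos: [0.5248, 0.0013, 0.2812]
eef_rot: [0.621, 0.784, 0.0, 0.0]
contact_force: [-0.4, 1.1, -3.5]
opening: 0.329
finger_force: 30.0
pos [0.5248 0.0013 0.2812] F [-0.4  1.1 -3.5] tool shift [-0.2587 -0.0568  0.0011]
[[-0.228  0.974  0.001]
 [ 0.974  0.228  0.   ]
 [ 0.     0.001 -1.   ]]
```

```bash
python3 -m inch '-1 -.013 -.0028 0 0 0 0;-1 -.0259 -.0057 0 0 0 0;-1 -.0259 -.0057 0 0 0 0;-1 -.0259 -.0057 0 0 0 0;-1 -.0259 -.0057 0 0 0 0;-1 -.0259 -.0057 0 0 0 0;-1 -.0259 -.0057 0 0 0 0;-1 -.0259 -.0057 0 0 0 0;-1 -.0259 -.0057 0 0 0 0;-1 -.0259 -.0057 0 0 0 0;-1 -.013 -.0028 0 0 0 0;-1 0 0 0 0 0 0;-1 0 0 0 0 0 0;-1 0 0 0 0 0 0'
python3 - <<'E'
from h import *
go([.5285,-.2635,.28])
p,d=snapshot("scene");W=world("scene",d)
H,S,V=cv2.split(cv2.cvtColor(p,cv2.COLOR_RGB2HSV))
m=(abs(W[...,0]-.528)<.05)&(abs(W[...,1]+.263)<.05)&(d>0)
g=m&(H>45)&(H<85)&(S>90);print("green",g.sum(),W[g].mean(0) if g.any() else 0)
k=m&(W[...,2]>.155)&(W[...,2]<.225);print("rod",k.sum(),np.median(W[k],0),np.percentile(W[k],[2,98],axis=0))
cv2.imwrite("pics/c3.png",cv2.resize(p[40:190,70:220,::-1],(600,600),interpolation=cv2.INTER_CUBIC))
E
```

```text
clock: 6.38
tool_pos: [0.5288, -0.2614, 0.2801]
eef_rot: [0.62, 0.784, 0.001, -0.001]
contact_force: [-0.2, 0.8, -2.6]
opening: 0.331
finger_force: 30.0
pos [ 0.5288 -0.2614  0.2801] F [-0.2  0.8 -2.6] tool shift [-0.002  -0.0008  0.0001]
[[-0.23   0.973 -0.001]
 [ 0.973  0.23   0.003]
 [ 0.003 -0.    -1.   ]]
green 434 [ 0.5310806  -0.25420718  0.29669316]
rod 143 [ 0.53144694 -0.25733573  0.19676322] [[ 0.52233197 -0.26557406  0.17163087]
 [ 0.53678826 -0.25328408  0.22178855]]
```

View pics/c3.png

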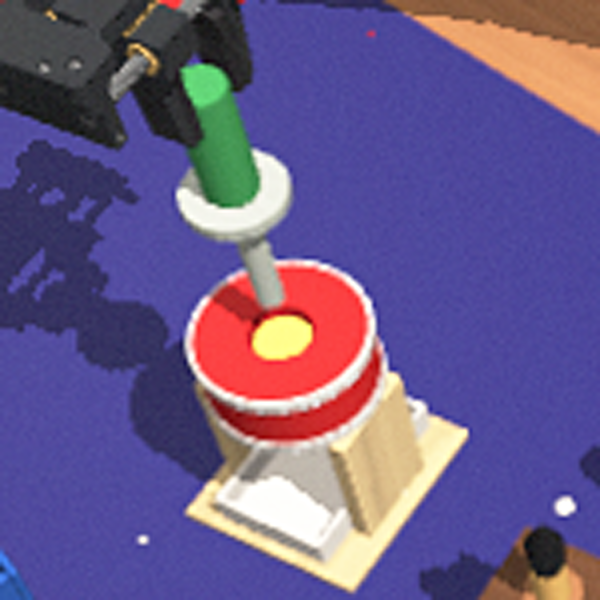

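The crop shows the drift hanging upright, with its rod tip above the red bore at (270,305) and the plug at (282,337). It's aligned to within a few mm, so I'll lower it.

```bash
python3 -m inch '-1 -.002 -.001 .005 0 0 0;-1 0 0 .01 0 0 0;-1 0 0 .01 0 0 0;-1 0 0 .008 0 0 0;-1 0 0 .004 0 0 0;-1 0 0 .004 0 0 0;-1 0 0 .004 0 0 0;-1 0 0 0 0 0 0' 45
python3 -m inch '-1 0 0 .005 0 0 0;-1 0 0 .005 0 0 0;-1 0 0 .005 0 0 0;-1 0 0 0 0 0 0'
```

```text
clock: 7.1
tool_pos: [0.5282, -0.266, 0.2353]
eef_rot: [0.621, 0.784, 0.0, -0.0]
contact_force: [0.6, 0.5, -2.3]
opening: 0.326
finger_force: 45.0
clock: 7.43
tool_pos: [0.5274, -0.2655, 0.2192]
eef_rot: [0.621, 0.784, -0.0, -0.001]
contact_force: [-0.5, -0.5, -2.9]
opening: 0.329
finger_force: 45.0
```

```bash
python3 -m inch '-1 .002 0 .008 0 0 0;-1 0 0 .008 0 0 0;-1 0 0 .008 0 0 0;-1 0 0 .008 0 0 0;-1 0 0 .004 0 0 0;-1 0 0 0 0 0 0;-1 0 0 0 0 0 0'
python3 - <<'E'
from h import *
go([.528,-.2637,.175])
p,d=snapshot("scene");W=world("scene",d)
H,S,V=cv2.split(cv2.cvtColor(p,cv2.COLOR_RGB2HSV))
k=(abs(W[...,0]-.528)<.09)&(abs(W[...,1]+.263)<.09)&(d>0)&(W[...,2]<.08)&(H>20)&(H<35)&(S>150);print("yellow",k.sum(),W[k].mean(0) if k.any() else 0)
cv2.imwrite("pics/c4.png",cv2.resize(p[60:210,70:220,::-1],(600,600),interpolation=cv2.INTER_CUBIC))
E
```

```text
clock: 8.02
tool_pos: [0.5276, -0.2641, 0.1844]
eef_rot: [0.621, 0.784, -0.0, -0.0]
contact_force: [-0.8, -1.0, -2.3]
opening: 0.321
finger_force: 45.0
pos [ 0.5276 -0.2641  0.1844] F [-0.8 -1.  -2.3] tool shift [0.0003 0.0005 0.0094]
[[-0.228  0.974 -0.001]
 [ 0.974  0.228  0.   ]
 [ 0.    -0.001 -1.   ]]
yellow 64 [ 0.54103995 -0.25422882  0.0300014 ]
```

View pics/c4.png

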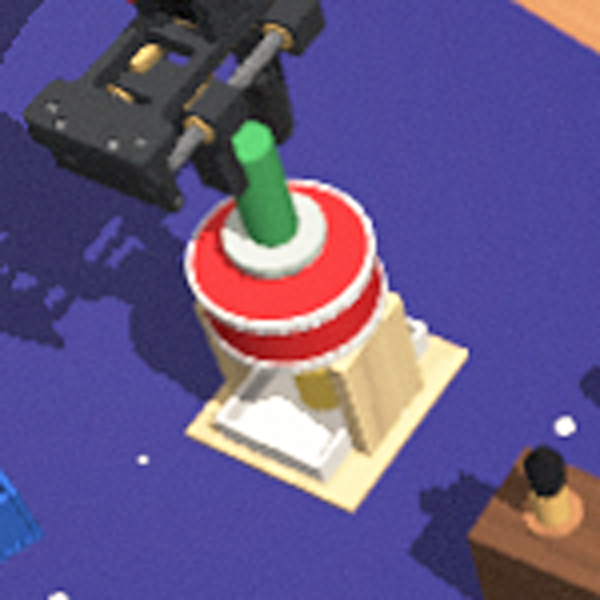

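The crop shows the yellow plug standing in the tray at (320,390), and the collar is about 9 mm above the drum. I'll seat it.

```bash
python3 -m inch '-1 0 0 .004 0 0 0;-1 0 0 .003 0 0 0;-1 0 0 .001 0 0 0;-1 0 0 0 0 0 0'; python3 -m inch '-1 0 0 .0015 0 0 0;-1 0 0 0 0 0 0;-1 0 0 0 0 0 0'
```

```text
clock: 8.4
tool_pos: [0.5275, -0.264, 0.1765]
eef_rot: [0.621, 0.784, -0.0, -0.0]
contact_force: [-0.4, 0.7, -2.5]
opening: 0.328
finger_force: 45.0
clock: 8.65
tool_pos: [0.528, -0.2643, 0.1758]
eef_rot: [0.621, 0.784, 0.0, 0.0]
contact_force: [-1.5, 1.3, 1.2]
opening: 0.326
finger_force: 45.0
```

```bash
python3 -m inch '1 0 0 0 0 0 0;1 0 0 0 0 0 0;1 0 0 0 0 0 0;1 0 0 0 0 0 0;1 0 0 0 0 0 0;1 0 0 0 0 0 0;1 0 0 -.01 0 0 0;1 0 0 -.03 0 0 0;1 0 0 -.03 0 0 0;1 0 0 -.03 0 0 0;1 0 0 -.03 0 0 0;1 0 0 0 0 0 0;1 0 0 0 0 0 0;1 0 0 0 0 0 0'
python3 - <<'E'
from h import *
p,d=snapshot("scene");W=world("scene",d)
H,S,V=cv2.split(cv2.cvtColor(p,cv2.COLOR_RGB2HSV))
m=(abs(W[...,0]-.528)<.09)&(abs(W[...,1]+.263)<.09)&(d>0)
k=m&(W[...,2]<.08)&(H>20)&(H<35)&(S>150);print("yellow",k.sum(),W[k].mean(0))
g=m&(H>45)&(H<85)&(S>90);t=g&(W[...,2]>np.percentile(W[g][:,2],95)-.004);print("gtop",W[t].mean(0),t.sum())
cv2.imwrite("pics/c5.png",cv2.resize(p[60:210,70:220,::-1],(600,600),interpolation=cv2.INTER_CUBIC))
E
```

```text
clock: 9.82
tool_pos: [0.5274, -0.264, 0.3052]
eef_rot: [0.621, 0.784, -0.0, -0.0]
contact_force: [-1.0, -0.1, -1.3]
opening: 1.001
finger_force: 0.0
yellow 64 [ 0.54088508 -0.25451883  0.02956892]
gtop [ 0.52779499 -0.26465732  0.22531803] 116
```

View pics/c5.png

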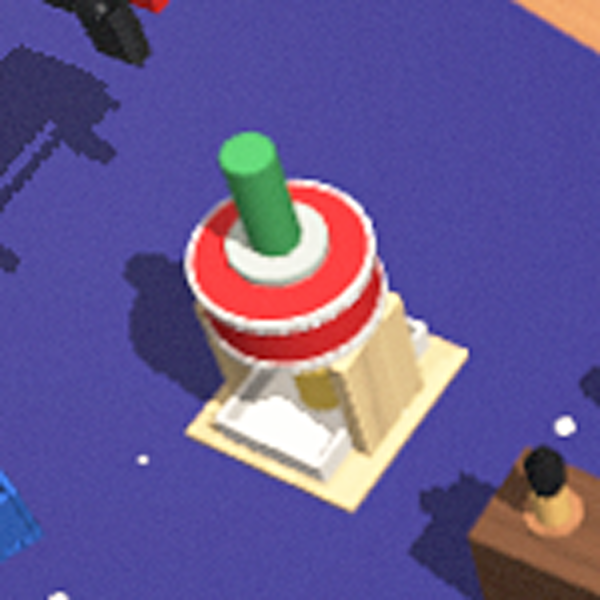

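Run:
```python
from h import *
for n in("scene","top"):
    p,d=snapshot(n);W=world(n,d);H,S,V=cv2.split(cv2.cvtColor(p,cv2.COLOR_RGB2HSV))
    rr=np.hypot(W[...,0]-.528,W[...,1]+.2637);ok=d>0
    g=ok&(rr<.05)&(H>45)&(H<85)&(S>90);print(n,np.percentile(W[g][:,2],[50,60,70,80,90,95,99]).round(4) if g.any() else 0)
    w=ok&(rr<.035)&(S<60)&(V>120)&(W[...,2]<.18);print("collar",w.sum(),np.percentile(W[w][:,2],[10,30,50,70,90]).round(4) if w.any() else 0)
    q=W[w]
    if len(q)>20:
        A=np.c_[q[:,:2]-[.528,-.2637],np.ones(len(q))];print("plane",np.linalg.lstsq(A,q[:,2],rcond=None)[0].round(3),q.mean(0).round(4),q.min(0).round(4),q.max(0).round(4))
    m=ok&(rr<.05)&(rr>.035)&((H<8)|(H>172))&(S>120);print("red",m.sum(),np.median(W[m][:,2]) if m.any() else 0)
```

```text
scene [0.2008 0.2083 0.2163 0.2185 0.2199 0.2206 0.222 ]
collar 412 [0.0092 0.0121 0.1479 0.1495 0.1512]
plane [-2.286  0.297  0.123] [ 0.5388 -0.2591  0.0994] [ 0.5005 -0.2944  0.0061] [ 0.5625 -0.2355  0.1787]
red 683 0.14053641025330205
top [0.2159 0.2167 0.2174 0.2184 0.219  0.2196 0.2212]
collar 245 [0.145  0.1466 0.1477 0.1489 0.1511]
plane [ 0.245 -0.117  0.149] [ 0.5221 -0.2586  0.1465] [ 0.4943 -0.2912  0.0081] [ 0.554  -0.2372  0.1767]
red 424 0.1398243861418758
```

The handle top is at 0.218 m and the collar top at 0.148 m, so the collar is fully seated.

```bash
python3 -c "
from plant import r
print(r.finish_job())"
```

```text
the job is handed in; nothing more can be done
None
```

The yellow plug is standing in the catch tray, and the drift is released and upright in the red drum's bore with its collar seated. The arm never went near the plug in the bare drum, and I handed the job in at about 10 s on the robot's clock; no verdict came back.

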